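Hold sprung tweezers to the trim lines beside a casting's rib

ROBOT

A 7-joint arm with a two-finger parallel gripper is mounted at the origin on the work surface. World frame = base frame: x ahead of the robot, y to its left, z up, the work surface at z = 0. Lengths are in m, angles in rad, forces in N, time in s.
With the tool pointing down it reaches from about 0.4 to 0.85 m from the base axis. Payload 10.4 kg.
Tool frame: the origin (TCP) lies midway between the tips of the shut fingers; the grasp point (between the pads) lies 19 mm behind it; z points along the fingers, y is the line along which they close (so a half turn about z gives the same grasp; the last joint's range is limited). The gripper opens to 85 mm and grips with 20 to 120 N. Pads are 22 mm wide; open, the fingers measure 114 mm over their backs; the gripper's body (76 mm by 85 mm) begins 54 mm behind the grasp point. The pads swing forward as they close: fully open they stand 13 mm farther back than shut.
Start: joints at [1.284, 0.332, -0.065, 1.46, 0.022, 1.35, -0.088], TCP at [0.163, -0.603, 0.231] pointing down, gripper open.
Joint ranges: [-2.6, 2.6], [-0.5, 2.12], [-1.47, 1.34], [0.16, 2.42], [-1.27, 4.41], [0.06, 2.06], [-2.6, 2.6]. Speed limits (rad/s): [2.22, 2.22, 2.79, 2.79, 3.14, 3.14, 3.14].

INTERFACE

Orientations are given as a unit quaternion [w, x, y, z].
In Python, from station import get_state, read_camera, close_job, regions_of, tip_of gives the robot as it stands.
- The arm moves only by the tool jog_arm, never from a script. Its arguments are lists of equal length, an entry for each row: "linear": the shift along the world's x, y, z in m, a list of three; "roll": the turn about the world's z in degrees; "gripper": the gripper's target within -1 to 1 (fully open at 1, half-way at 0, shut at -1). In form: {"linear": [[x, y, z], ...], "roll": [roll, ...], "gripper": [gripper, ...]}. A call has 1 to 5 rows; each row is the pose to reach, as a shift and turn from the pose commanded when the call began; what a row does not reach only later rows make up. A row lasts 1/12 s, in which the tool goes at most 41.7 mm and 7.16 degrees, less where a joint would pass 70% of its speed; a pose out of reach is approached as far as the arm can. A call with a gripper value outside its range is refused whole. The fingers move at their own pace and stop on an object; "squeeze" is the grip in N (left out, the last holds). Time passes only in rows, so rows that repeat a pose let the fingers close. It gives the time, the measured TCP pose, the force, the opening and the grip force at its end, in the units of the state.
- get_state(): the state, without advancing time (a new reading comes with each control period).
- read_camera(name): name is "scene" or "top" or "wrist"; returns a dict with "frame" (480x640x3 uint8, red, green, blue), "camera_matrix" (3x3 intrinsics, pixels), "dist_coeffs" ([k1, k2, p1, p2, k3] as OpenCV has them; the pictures are not rectified), "R" (3x3) and "t" (3): a world point X has camera coordinates R X + t. Camera axes: x right, y down, z forward; pixel columns grow to the right and rows downward; lengths in m; the calibration is good to about 2 mm. A picture is of the moment at which its call begins. There is no depth.
- close_job(): hands the job in; it is judged then, once.
Trained networks look in a picture, given as the dict that the camera call returned (one of the last four; its "shot" number tells which), for a name from the list of things; names that differ only in an ending like _2 or _b are one class to them, and where a whole thing is asked for, a point or a joint stands for the part that bears it (a point fixed in the world has none). Each returns a list of dicts, best first, with "confidence" (0 to 1); they miss things now and then, are a little off and sometimes report something else, mostly with a low value. They report only what shows in the picture. A call takes as long as a camera call. They do not tell look-alikes from the thing itself.
- regions_of(label, picture): "region" (480x640 bool, what is visible of it).
- tip_of(label, picture): "location" ([x, y, z] in m, in world coordinates, good to about 4 mm: a listed point, or the origin of a listed thing).
The state is a dict: "clock": time; "joint_pos": joint angles; "qvel": joint speeds; "joint_efforts": joint torques, N m; "tool_pos": TCP position; "tcp_rot": TCP orientation; "ft_force": force on the tool from outside, world axes, zero at the start; "wrist_torque": the same for the moment, N m; "gripper_width": finger opening in m; "grip_force": force on a finger pad.
Only numpy, scipy, OpenCV 4.12 (cv2) and the standard library are available. Lean on these libraries where they do the work, as an engineer would, in place of code of your own. Each camera call takes 0.05 s, during which the arm holds its last target. There are 200 camera calls.

TASK

Check the trimmed rib on the clamped casting with the big sprung tweezers: lift them off their rest, bring the tips down astride the rib from the front (the side where the flat pad juts out), and squeeze until each tip stands just over its own scribed line, with the tips lower than the top of the rib. Hold that gap steady for a few seconds without the tweezers touching the casting, and finish the job still holding it; never press on the casting, and leave the other things on the bench where they are.

Things in the scene. Friction and masses are not known exactly. Their poses are not given: they have to be found in the camera images.
- tweezers: Steel sprung tweezers, 205 mm long, 12 mm high, about 66 g, lying level on the rest. Origin midway between the grip pads at mid height (40 mm above the table at the start); x to the tips, y to the left blade, z up. Blades hinge 125 mm behind the origin; tip ends 55 mm ahead of it. Outside each blade a flat steel grip pad, 26 mm long (x -13 to +13 mm), 20 mm high; balance point at x -26 mm.
- blade_left (a joint): Squeeze angle of each blade (both move alike), rad: 0 free, 0.067 at the marked gap, 0.1 the stop. Over the pads' outer faces: 51 mm free (tips 40 mm apart, centre to centre), 34 mm at the marked gap (tips 16 mm apart, pads parallel); each mm of pad closing closes the tips 1.44 mm. Spring: about 3 N on each pad to start, 11 N at 34 mm.
- tip_left (a point): Centre of the end of the left blade's tip (+y blade). The tip is a slim bar, 2.5 mm thick and 4 mm high over its last 30 mm (the blade behind is 12 mm high); this point is at its mid height, level with the tweezers' origin.
- tip_right (a point): The same for the right blade (-y).
- rest: Fixed wooden tool rest: foot plate 160 x 50 x 4 mm with two cross bars, 8 mm thick along x: at x = -100 mm (50 mm wide, top 34 mm above the table) and x = +40 mm (66 mm wide, top 38 mm). Origin on the table, within a few mm of under the tweezers' origin at the start; x points the way their tips point.
- casting: Fixed aluminium ring housing, 84 mm across, rim 62 mm above the table, axis at x +50 mm, on a dark base plate 150 x 110 x 12 mm (x -55 to +95 mm). At its front (-x) a flat pad, x -41 to +5 mm, 56 mm wide, top 60 mm above the table, with a rib along x on its middle: 5 mm thick, 12 mm high, x -30 to +4 mm. Open space in front. Origin on the table, z up.
- rib_foot (a point): Point on the pad's top face in the rib's middle plane, midway between the line points, at casting x -15 mm; axes as the casting's: x along the rib away from the front, y to the left line, z up. The tip ends belong about here along x (within 11 mm), tweezers pointing along +x, so their origin is about 55 mm in front (-x).
- line_left (a point): Point on the left dark scribed line, on the pad's top face: the line runs parallel to the rib, 8 mm from its middle plane (y +8 mm from rib_foot), x as rib_foot.
- line_right (a point): The same on the right line (y -8 mm).
- housing_a: loose aluminium ring housing, 86 mm across, 70 mm tall, open at both ends; origin at the centre of its underside. Leave it alone.
- housing_b: smaller loose aluminium ring housing, 76 mm across, 55 mm tall; origin at the centre of its underside. Leave it alone.
- screwdriver: screwdriver lying along its x axis, handle to -x, about 220 mm long and 30 mm high. Leave it alone.
- hammer: hammer lying along its x axis, handle to -x, about 300 mm long. Leave it alone.
- file: file with a wooden handle, lying along its x axis, 240 mm long, 20 mm high; handle to -x. Leave it alone.
- sprue: trimmed-off aluminium sprue, 52 x 34 x 14 mm; origin at the centre of its underside. Leave it alone.
- oil: closed grey plastic bottle standing upright, 56 mm across, 130 mm tall; origin at the centre of its underside. Leave it alone.
Not all that is in view belongs to the job. Leave any yellow look-alike of the tweezers alone.

How it is judged:
By the outcome, as a careful person would: the job done as asked, in the order asked, and still so for the second after the job is handed in, while the arm keeps its last pose, push and grip.
It also fails if it takes over 48 s, if anything falls off the work surface, if the arm or the gripper's body presses on something with over 40 N, if the wrist force passes 120 N, or if a joint passes its speed limit or range.

## Working session

There is one attempt and no reset: what is moved stays moved. The work goes in short steps, Python scripts to look and compute and a tool call to move; the robot and the scene stay as the last step left them, time stands still between calls to the robot, and variables do not carry over. Pictures are saved under pics/ and viewed, at most 10 in all, crops included, and the job is handed in when it is done.

Besides the shell and the picture viewer there is one more tool, called after ">>>" as name(argument=value, ...) on one line, values as JSON. jog_arm: Moves the arm, as the interface text tells. Its arguments: {"type":"object","properties":{"linear":{"type":"array"},"roll":{"type":"array"},"gripper":{"type":"array"},"squeeze":{"type":"number"}},"required":["linear","roll","gripper"]}

```bash
mkdir -p pics; cat > h.py <<'E'
import numpy as np, cv2
from station import *
def save(p,n): cv2.imwrite(f'pics/{n}.png',cv2.cvtColor(p['frame'],cv2.COLOR_RGB2BGR))
def ray(p,px,z):
    u=cv2.undistortPoints(np.array([[px]],float),np.array(p['camera_matrix']),np.array(p['dist_coeffs']))[0,0]
    R=np.array(p['R']);t=np.array(p['t']);c=-R.T@t;d=R.T@np.array([u[0],u[1],1]);return c+d*(z-c[2])/d[2]
def proj(p,X):
    R=np.array(p['R']);return cv2.projectPoints(np.array(X,float).reshape(-1,3),cv2.Rodrigues(R)[0],np.array(p['t'],float),np.array(p['camera_matrix']),np.array(p['dist_coeffs']))[0][:,0]
E
python3 - <<'E'
from h import *
s=get_state();print({k:np.round(v,3) for k,v in s.items()})
for c in('top','scene'):
    p=read_camera(c);save(p,c)
    for n in('tweezers','tip_left','tip_right','rest','casting','rib_foot','line_left','line_right','oil','housing_a'):
        print(c,n,[(np.round(r['location'],3),round(r['confidence'],2)) for r in tip_of(n,p)[:3]])
a=cv2.imread('pics/top.png');b=cv2.imread('pics/scene.png')
E
```

```text
{'clock': np.float64(0.0), 'joint_pos': array([ 1.284,  0.333, -0.065,  1.461,  0.022,  1.35 , -0.088]), 'qvel': array([-0.001,  0.001, -0.001, -0.001, -0.002,  0.   , -0.   ]), 'joint_efforts': array([ 1.0000e-03, -6.2545e+01,  5.0000e-02, -3.9160e+01,  1.6000e-02,
        1.0000e-02,  0.0000e+00]), 'tool_pos': array([ 0.163, -0.603,  0.231]), 'tcp_rot': array([-0.001,  0.991,  0.132, -0.   ]), 'ft_force': array([ 0.062, -0.223,  0.124]), 'wrist_torque': array([-0.018,  0.033,  0.022]), 'grip_force': np.float64(0.0), 'gripper_width': np.float64(0.085)}
top tweezers [(array([0.136, 0.294, 0.013]), 0.82), (array([0.505, 0.23 , 0.038]), 0.73), (array([ 0.57 ,  0.417, -0.003]), 0.31)]
top tip_left [(array([0.106, 0.248, 0.011]), 0.73), (array([0.553, 0.265, 0.042]), 0.46)]
top tip_right [(array([0.566, 0.226, 0.04 ]), 0.76), (array([0.086, 0.277, 0.007]), 0.48)]
top rest [(array([0.509, 0.231, 0.001]), 0.87), (array([ 0.377, -0.   , -0.001]), 0.63)]
top casting [(array([ 0.621, -0.167,  0.001]), 0.81), (array([ 0.589, -0.003,  0.001]), 0.43)]
top rib_foot [(array([ 0.603, -0.171,  0.059
[... 512 characters left out ...]
6)]
scene tip_left [(array([0.111, 0.24 , 0.014]), 0.69), (array([ 0.367, -0.002, -0.002]), 0.66), (array([0.552, 0.262, 0.041]), 0.48)]
scene tip_right [(array([0.563, 0.226, 0.044]), 0.73), (array([ 0.702,  0.338, -0.007]), 0.71), (array([0.083, 0.278, 0.014]), 0.58)]
scene rest [(array([0.505, 0.227, 0.002]), 0.83)]
scene casting [(array([ 0.619, -0.164, -0.002]), 0.79)]
scene rib_foot [(array([ 0.601, -0.166,  0.058]), 0.91)]
scene line_left [(array([ 0.604, -0.154,  0.062]), 0.98)]
scene line_right [(array([ 0.603, -0.176,  0.062]), 0.96)]
scene oil [(array([ 0.702,  0.341, -0.002]), 0.7)]
scene housing_a [(array([ 0.756, -0.076, -0.   ]), 0.69), (array([ 0.75 ,  0.064, -0.002]), 0.62)]
```

View pics/top.png

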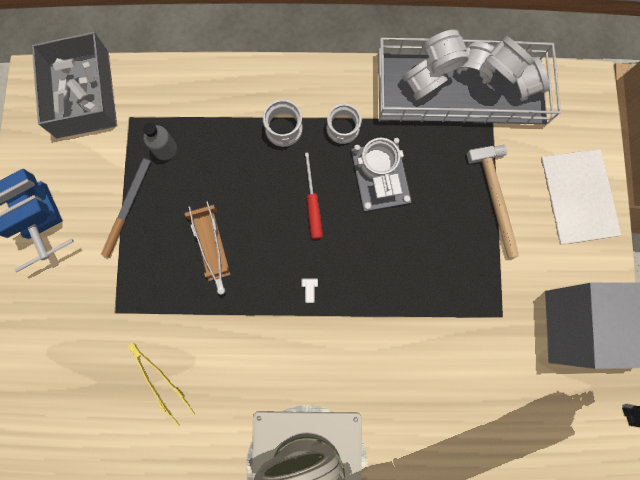

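View pics/scene.png

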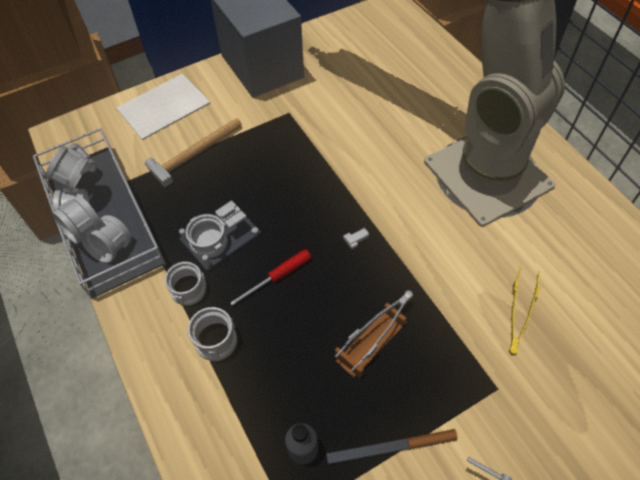

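The steel tweezers lie on the rest at top (208,245), with the hinge at (221,290) and the tips near (190,209) and (212,207). The yellow look-alike is at (155,385), lying on the wood. Only the steel pair is on a wooden rest with grip pads, so that is the one meant. The casting is at (382,172), with its pad and rib toward the robot. I'll confirm both in one enlarged crop.

```bash
python3 - <<'E'
import cv2,numpy as np
a=cv2.imread('pics/top.png')
f=lambda x,y:cv2.resize(a[y:y+100,x:x+66],None,fx=6,fy=6,interpolation=cv2.INTER_CUBIC)
cv2.imwrite('pics/crop.png',np.hstack([f(176,200),f(350,128)]))
E
```

```text
(no output)
```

View pics/crop.png

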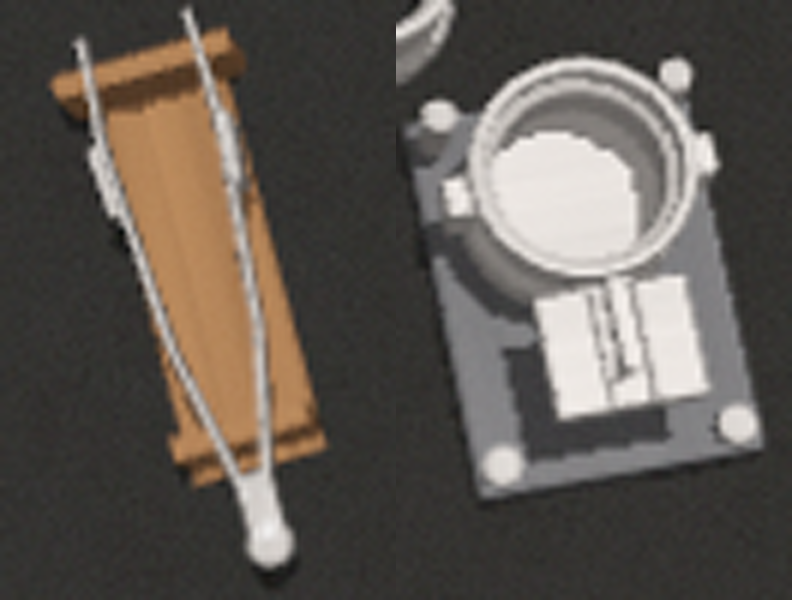

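>>> jog_arm(linear=[[0.04, 0.02, 0.01], [0.08, 0.04, 0.02], [0.11, 0.06, 0.03], [0.14, 0.09, 0.03], [0.17, 0.12, 0.03]], roll=[0, 0, 0, 0, 0], gripper=[1, 1, 1, 1, 1])

```text
clock: 1.52
tool_pos: [0.3309, -0.4861, 0.2621]
tcp_rot: [0.001, 0.991, 0.132, 0.0]
ft_force: [0.3, -0.5, -0.5]
gripper_width: 0.0855
grip_force: 0.0
```

The crop confirms it: the left half shows the steel pair on the rest with grip pads at about (105,180) and (230,150), heading about +14.5°. The right half shows the casting with its rib at about (620,330), heading about +11.5°. I'll look at the rib with the wrist camera on the way past.

>>> jog_arm(linear=[[0.023, 0.033, 0], [0.046, 0.066, 0], [0.069, 0.099, 0], [0.092, 0.132, 0], [0.115, 0.165, 0]], roll=[0, 0, 0, 0, 0], gripper=[1, 1, 1, 1, 1])

```text
clock: 1.93
tool_pos: [0.445, -0.3204, 0.2616]
tcp_rot: [0.0, 0.991, 0.131, 0.0]
ft_force: [-0.2, -1.0, 0.3]
gripper_width: 0.0852
grip_force: 0.0
```

>>> jog_arm(linear=[[0.023, 0.033, 0], [0.046, 0.066, 0], [0.069, 0.099, 0], [0.092, 0.132, 0], [0.094, 0.134, 0]], roll=[0, 0, 0, 0, 0], gripper=[1, 1, 1, 1, 1])

```text
clock: 2.35
tool_pos: [0.5418, -0.1795, 0.2616]
tcp_rot: [-0.002, 0.991, 0.137, 0.001]
ft_force: [0.1, 0.6, -0.6]
gripper_width: 0.0856
grip_force: 0.0
```

```bash
python3 - <<'E'
from h import *
s=get_state();print(s['clock'],s['tool_pos'],s['joint_pos'])
p=read_camera('wrist');save(p,'w1');np.save('w1',p,allow_pickle=True)
print('cam',-np.array(p['R']).T@np.array(p['t']))
for n in('casting','rib_foot','line_left','line_right'):
    print(n,[(np.round(r['location'],4),round(r['confidence'],2),proj(p,r['location']).round(0)) for r in tip_of(n,p)[:2]])
E
```

```text
2.35 [ 0.54183601 -0.1795405   0.2615756 ] [ 0.6131856   0.22805594 -0.43636316  1.54539147  0.09356772  1.38820975
 -1.12687983]
cam [ 0.61001155 -0.1609972   0.40477694]
casting [(array([ 0.6161, -0.1641,  0.0056]), 0.7, array([[331., 115.]])), (array([ 0.6014, -0.1669,  0.0606]), 0.61, array([[330., 134.]]))]
rib_foot [(array([ 0.6011, -0.1726,  0.0604]), 0.76, array([[337., 137.]]))]
line_left [(array([ 0.6036, -0.1609,  0.0574]), 0.67, array([[324., 129.]]))]
line_right [(array([ 0.6061, -0.1787,  0.0589]), 0.94, array([[346., 132.]]))]
```

View pics/w1.png

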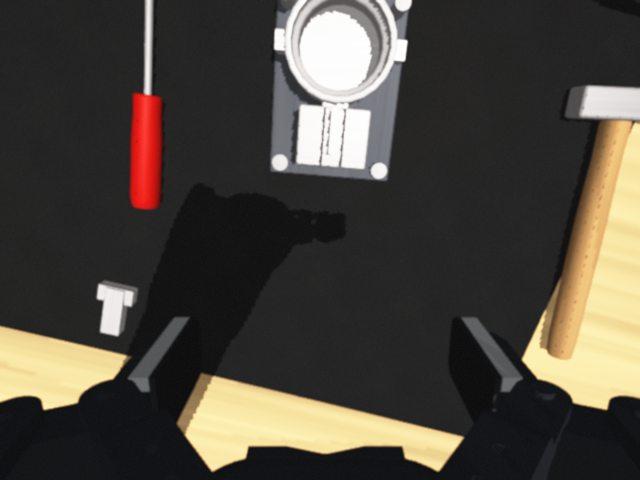

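The wrist view shows the casting pad at px (298–370, 105–168), with the lines near x=324 and 346 and the front edge near y=165. I'll fit the pose from the pad outline.

```bash
cat >> h.py <<'E'
def fwd(pose,pts):
    x,y,a=pose;c,s=np.cos(a),np.sin(a);P=np.array(pts,float)
    return np.c_[x+c*P[:,0]-s*P[:,1],y+s*P[:,0]+c*P[:,1],P[:,2]]
E
python3 - <<'E'
from h import *
from scipy.optimize import minimize
p=np.load('w1.npy',allow_pickle=True).item()
g=cv2.cvtColor(p['frame'],cv2.COLOR_RGB2GRAY).astype(float)
g=cv2.GaussianBlur(g,(0,0),.7)
samp=lambda px:cv2.remap(g.astype(np.float32),px[:,0].astype(np.float32)[None],px[:,1].astype(np.float32)[None],cv2.INTER_LINEAR)[0]
e=.002;L=[]
for t in np.linspace(-.026,.026,20): L.append(((-.041+e,t,.06),(-.041-e,t,.06)))
for t in np.linspace(-.039,-.012,14):
    for s in(1,-1): L.append(((t,s*(.028-e),.06),(t,s*(.028+e),.06)))
I=[l[0] for l in L];O=[l[1] for l in L]
D=[(t,s*.008,.06) for t in np.linspace(-.025,-.003,12) for s in(1,-1)]
Dn=[(d[0],d[1]+k,.06) for d in D for k in(.003,-.003) if 1]
cost=lambda q:-(samp(proj(p,fwd(q,I)))-samp(proj(p,fwd(q,O)))).mean()+0.7*(samp(proj(p,fwd(q,D))).mean()-samp(proj(p,fwd(q,Dn))).mean())
best=min((minimize(cost,[.617+dx,-.166+dy,np.radians(a)],method='Nelder-Mead',options=dict(initial_simplex=[[.617+dx,-.166+dy,np.radians(a)],[.62+dx,-.166+dy,np.radians(a)],[.617+dx,-.163+dy,np.radians(a)],[.617+dx,-.166+dy,np.radians(a+3)]])) for dx in(-.004,0,.004) for dy in(-.003,.0,.003) for a in(9,12,15)),key=lambda r:r.fun)
q=best.x;print(q[:2],np.degrees(q[2]),best.fun,'rib_foot',fwd(q,[(-.015,0,.06),(-.015,.008,.06),(-.015,-.008,.06)]))
k=8;x0,y0=285,90
c=cv2.resize(cv2.cvtColor(p['frame'],cv2.COLOR_RGB2BGR)[y0:y0+70,x0:x0+95],None,fx=k,fy=k,interpolation=cv2.INTER_CUBIC)
def pl(pts,col):
    z=((proj(p,fwd(q,pts))-[x0,y0]+.5)*k).astype(int);cv2.polylines(c,[z],False,col,1)
pl([(.005,.028,.06),(-.041,.028,.06),(-.041,-.028,.06),(.005,-.028,.06)],(0,0,255))
for s in(1,-1): pl([(-.03,s*.008,.06),(.002,s*.008,.06)],(0,200,0))
pl([(.004,.0025,.072),(-.03,.0025,.072),(-.03,-.0025,.072),(.004,-.0025,.072)],(255,0,0))
cv2.imwrite('pics/fit.png',c)
E
```

```text
[ 0.6177924  -0.16532304] 11.348266242186394 -187.0050811767578 rib_foot [[ 0.60308566 -0.16827462  0.06      ]
 [ 0.60151148 -0.16043103  0.06      ]
 [ 0.60465984 -0.17611821  0.06      ]]
```

View pics/fit.png

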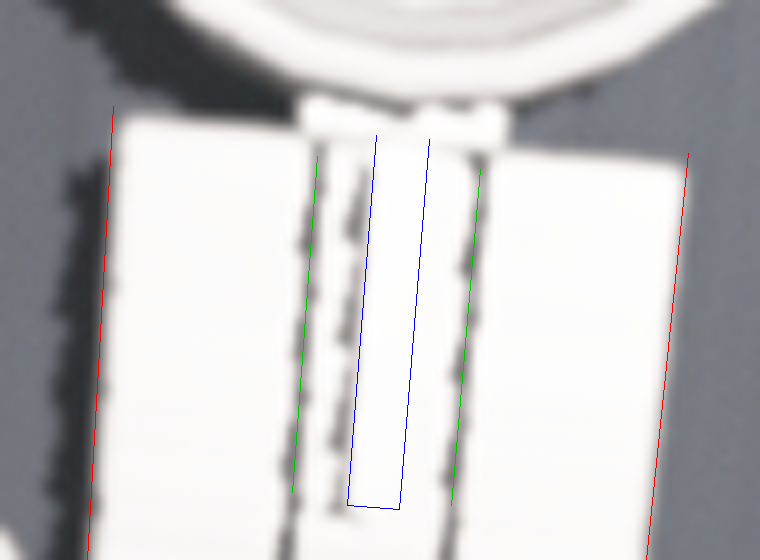

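>>> jog_arm(linear=[[-0.01, 0.04, 0], [-0.02, 0.08, 0], [-0.03, 0.12, 0], [-0.04, 0.16, 0], [-0.045, 0.2, 0]], roll=[0, 0, 0, 0, 0], gripper=[1, 1, 1, 1, 1])

```text
clock: 3.02
tool_pos: [0.4919, 0.0118, 0.2616]
tcp_rot: [0.001, 0.992, 0.13, 0.0]
ft_force: [1.2, 0.1, 0.2]
gripper_width: 0.0854
grip_force: 0.0
```

>>> jog_arm(linear=[[0.0, 0.04, 0], [0.0, 0.08, 0], [0.0, 0.12, 0], [0.0, 0.16, 0], [0.0, 0.2, 0]], roll=[0, 0, 0, 0, 0], gripper=[1, 1, 1, 1, 1])

```text
clock: 3.43
tool_pos: [0.4935, 0.2118, 0.2617]
tcp_rot: [0.0, 0.992, 0.13, 0.0]
ft_force: [1.6, -0.2, 0.3]
gripper_width: 0.085
grip_force: 0.0
```

>>> jog_arm(linear=[[-0.005, 0.01, -0.02], [-0.005, 0.01, -0.04], [-0.005, 0.01, -0.06], [-0.005, 0.01, -0.07], [-0.005, 0.01, -0.07]], roll=[0, 0, 0, 0, 0], gripper=[1, 1, 1, 1, 1])

```text
clock: 3.85
tool_pos: [0.4877, 0.2198, 0.1893]
tcp_rot: [0.001, 0.991, 0.13, -0.002]
ft_force: [-0.8, -1.3, 0.1]
gripper_width: 0.0854
grip_force: 0.0
```

The model outline sits right on the pad edges and scribed lines, so rib_foot is at (0.603, -0.168) and the heading is 11.35°. Next is a close look at the tweezers.

```bash
python3 - <<'E'
from h import *
s=get_state();print(s['clock'],s['tool_pos'],s['joint_pos'])
p=read_camera('wrist');save(p,'w2');np.save('w2',p,allow_pickle=True)
for n in('tweezers','tip_left','tip_right'):
    print(n,[(np.round(r['location'],4),round(r['confidence'],2),proj(p,r['location']).round(0)) for r in tip_of(n,p)[:2]])
E
```

```text
3.85 [0.48770622 0.21984192 0.18926384] [ 0.14888444  0.24393482 -0.74874811  1.72187422  0.17399974  1.24758872
 -1.9504531 ]
tweezers []
tip_left [(array([0.5504, 0.2661, 0.039 ]), 0.63, array([[282., 117.]]))]
tip_right [(array([0.5686, 0.2225, 0.0379]), 0.82, array([[352., 107.]]))]
```

View pics/w2.png

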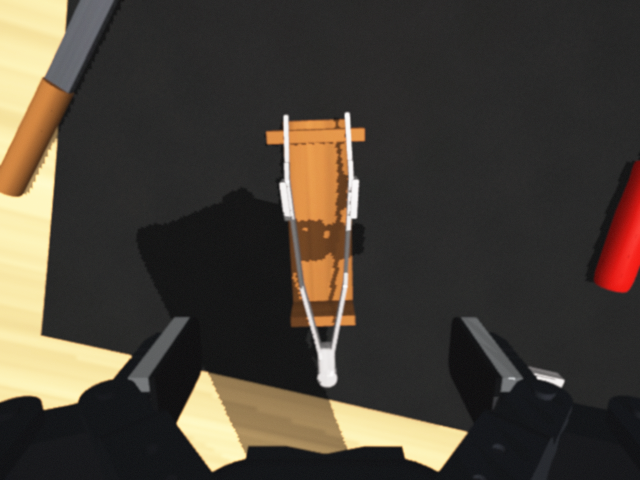

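The tip ends are at (286,115) and (348,113), the pad centres at (286,201) and (354,199), and the hinge end at (327,378).

```bash
python3 - <<'E'
from h import *
p=np.load('w2.npy',allow_pickle=True).item()
a,b=ray(p,(286,115),.042),ray(p,(348,113),.042);h=ray(p,(326.5,372),.046);c,d=ray(p,(285,201),.05),ray(p,(355,199),.05)
print(a,b,np.linalg.norm(a-b),c,d,np.linalg.norm(c-d),h)
m=(a+b)/2;n=(c+d)/2
for v in(m-h,m-n,n-h):print(np.degrees(np.arctan2(v[1],v[0])),np.linalg.norm(v[:2]))
perp=a-b;print('perp',np.degrees(np.arctan2(perp[1],perp[0]))-90)
# model overlay fit via saturation-free bright mask: compare grid of yaw
u=np.array([np.cos(np.radians(14.5)),np.sin(np.radians(14.5)),0])
print('origin from tips',m-.055*u,'pads mid',n)
for a_ in (13.5,14.5,15.5):
    o=m[:2]-.055*np.array([np.cos(np.radians(a_)),np.sin(np.radians(a_))])
    print(a_,proj(p,fwd((*o,np.radians(a_)),[(.055,.02,.042),(.055,-.02,.042),(0,.0255,.05),(0,-.0255,.05),(-.125,0,.046),(-.15,0,.04)])).round(1).tolist())
E
```

```text
[0.5522122  0.26319579 0.042     ] [0.56399933 0.22421297 0.042     ] 0.04072587112651938 [0.49812474 0.25021443 0.05      ] [0.51176533 0.20475485 0.05      ] 0.047461969420097165 [0.37443792 0.18763814 0.046     ]
16.975275686853085 0.19203463123728567
16.967342357953108 0.05558006389891251
16.97850705486219 0.1364545680881744
perp 16.82358837315485
origin from tips [0.50485764 0.22993348 0.042     ] pads mid [0.50494503 0.22748464 0.05      ]
13.5 [[286.5, 113.1], [347.4, 114.9], [277.4, 198.2], [352.6, 200.2], [311.8, 358.4], [311.5, 381.9]]
14.5 [[286.5, 113.7], [347.4, 114.3], [278.8, 198.8], [354.1, 199.6], [315.9, 358.5], [315.9, 381.9]]
15.5 [[286.5, 114.2], [347.4, 113.8], [280.2, 199.5], [355.5, 198.9], [320.0, 358.5], [320.4, 381.9]]
```

The tweezers heading is 17°, with the origin at about (0.505, 0.2275). The pad span and lengths agree with the sizes given.

>>> jog_arm(linear=[[0.009, 0.004, -0.025], [0.017, 0.008, -0.055], [0.017, 0.008, -0.085], [0.017, 0.008, -0.1], [0.017, 0.008, -0.1]], roll=[1, 2, 2, 2, 2], gripper=[1, 1, 1, 1, 1])

```text
clock: 4.47
tool_pos: [0.5041, 0.2288, 0.0889]
tcp_rot: [0.0, 0.989, 0.149, -0.002]
ft_force: [0.3, -1.0, 0.1]
gripper_width: 0.0853
grip_force: 0.0
```

>>> jog_arm(linear=[[0, 0, 0], [0, 0, 0], [0, 0, 0]], roll=[0, 0, 0], gripper=[0.7, 0.6, 0.6])

```text
clock: 4.72
tool_pos: [0.5063, 0.2303, 0.0933]
tcp_rot: [-0.0, 0.989, 0.149, 0.002]
ft_force: [0.2, -0.4, -0.2]
gripper_width: 0.0683
grip_force: 0.0
```

```bash
python3 - <<'E'
from h import *
from scipy.spatial.transform import Rotation as Ro
s=get_state();print(s['clock'],s['tool_pos'],s['gripper_width']);R=Ro.from_quat(np.roll(s['tcp_rot'],-1)).as_matrix();print(R.round(4),np.degrees(np.arctan2(R[1,0],R[0,0])))
p=read_camera('wrist');save(p,'w3');np.save('w3',p,allow_pickle=True)
for n in('tip_left','tip_right'):
    print(n,[(np.round(r['location'],4),round(r['confidence'],2),proj(p,r['location']).round(0)) for r in tip_of(n,p)[:2]])
E
```

```text
4.7167 [0.50634925 0.23031877 0.09334187] 0.06828000699403912
[[ 9.558e-01  2.940e-01  3.000e-03]
 [ 2.940e-01 -9.558e-01  8.000e-04]
 [ 3.100e-03  1.000e-04 -1.000e+00]] 17.098757200410663
tip_left [(array([0.5522, 0.2659, 0.0414]), 0.89, array([[279., 159.]]))]
tip_right [(array([0.5683, 0.2235, 0.0377]), 0.79, array([[378., 152.]]))]
```

View pics/w3.png

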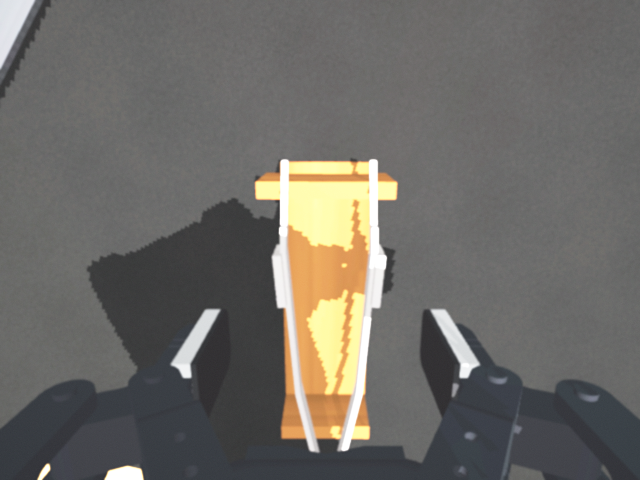

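The tweezers are centred between the fingers to within a few pixels: the tips are at (285,160) and (374,160), the pads span 274–386 near y=270, and the fingers' mid is about 325.

```bash
python3 - <<'E'
from h import *
p=np.load('w3.npy',allow_pickle=True).item()
a,b=ray(p,(285,161),.042),ray(p,(374,161),.042);c,d=ray(p,(274,262),.05),ray(p,(386,262),.05)
m=(a+b)/2;n=(c+d)/2;print(a,b,np.linalg.norm(a-b),m,n,np.linalg.norm(c-d));v=a-b;print(np.degrees(np.arctan2(v[1],v[0]))-90)
u=np.array([np.cos(.2967),np.sin(.2967),0]);print('origin',m-.055*u)
# along-x of pad centre
e,f=ray(p,(277,306),.05),ray(p,(275,248),.05);print(e,f,(e-m)@u+.055,(f-m)@u+.055)
s=[get_state()['tool_pos'] for _ in range(3)];print(s)
E
```

```text
[0.55201322 0.26315646 0.042     ] [0.56394948 0.22449702 0.042     ] 0.0404601793064533 [0.55798135 0.24382674 0.042     ] [0.51437228 0.23005185 0.05      ] 0.05235303457697349
17.158285485275428
origin [0.5053845  0.22774661 0.042     ]
[0.48546666 0.24779674 0.05      ] [0.51338253 0.25641491 0.05      ] -0.013185576406538953 0.016030205853983535
[array([0.50585002, 0.23001446, 0.09249212]), array([0.50585002, 0.23001446, 0.09249212]), array([0.50585002, 0.23001446, 0.09249212])]
```

>>> jog_arm(linear=[[0, -0.002, -0.025], [0, -0.002, -0.05], [0, -0.002, -0.068], [0, -0.002, -0.072], [0, -0.002, -0.072]], roll=[0, 0, 0, 0, 0], gripper=[0.6, 0.6, 0.6, 0.6, 0.6], squeeze=20)

```text
clock: 5.28
tool_pos: [0.5047, 0.2277, 0.0188]
tcp_rot: [0.0, 0.989, 0.149, -0.001]
ft_force: [0.2, -0.4, 0.7]
gripper_width: 0.068
grip_force: 0.0
```

>>> jog_arm(linear=[[0, 0, 0], [0, 0, 0], [0, 0, 0], [0, 0, 0], [0, 0, 0]], roll=[0, 0, 0, 0, 0], gripper=[0.4, 0.3, 0.26, 0.26, 0.26])

```text
clock: 5.7
tool_pos: [0.5056, 0.228, 0.02]
tcp_rot: [0.0, 0.989, 0.149, 0.001]
ft_force: [-0.4, 0.1, -0.0]
gripper_width: 0.0539
grip_force: 0.0
```

>>> jog_arm(linear=[[0, 0, 0], [0, 0, 0], [0, 0, 0], [0, 0, 0], [0, 0, 0]], roll=[0, 0, 0, 0, 0], gripper=[0.14, 0.06, 0.0, -0.06, -0.06])

```text
clock: 6.12
tool_pos: [0.506, 0.2284, 0.0205]
tcp_rot: [-0.0, 0.989, 0.149, 0.001]
ft_force: [-0.7, -1.6, 10.3]
gripper_width: 0.0404
grip_force: 9.4
```

>>> jog_arm(linear=[[0, 0, 0], [0, 0, 0], [0, 0, 0], [0, 0, 0], [0, 0, 0]], roll=[0, 0, 0, 0, 0], gripper=[-0.06, -0.06, -0.06, -0.06, -0.06])

```text
clock: 6.53
tool_pos: [0.506, 0.2284, 0.0205]
tcp_rot: [-0.0, 0.989, 0.149, 0.001]
ft_force: [-1.5, -0.1, 10.6]
gripper_width: 0.0402
grip_force: 9.4
```

The 10 N upward reaction comes from the pads swinging down onto the rest. It should ease as I lift.

>>> jog_arm(linear=[[0, 0, 0.002], [0, 0, 0.004], [0, 0, 0.008], [0, 0, 0.014], [0, 0, 0.02]], roll=[0, 0, 0, 0, 0], gripper=[-0.06, -0.06, -0.06, -0.06, -0.06])

```text
clock: 6.95
tool_pos: [0.5051, 0.2278, 0.0398]
tcp_rot: [0.0, 0.989, 0.149, -0.0]
ft_force: [-0.3, -0.8, -0.4]
gripper_width: 0.0404
grip_force: 7.5
```

>>> jog_arm(linear=[[0, 0, 0.02], [0, 0, 0.045], [0, 0, 0.08], [0, 0, 0.1], [0, 0, 0.1]], roll=[0, 0, 0, 0, 0], gripper=[-0.06, -0.06, -0.06, -0.06, -0.06])

```text
clock: 7.37
tool_pos: [0.5073, 0.2293, 0.1446]
tcp_rot: [-0.001, 0.989, 0.149, 0.004]
ft_force: [0.6, 0.5, -0.9]
gripper_width: 0.0404
grip_force: 7.5
```

```bash
python3 - <<'E'
from h import *
s=get_state();print(s['clock'],s['tool_pos'],s['tcp_rot'],s['gripper_width'],s['grip_force'],s['ft_force'])
for c in('wrist','scene'):
  p=read_camera(c);save(p,c+'4');np.save(c+'4',p,allow_pickle=True)
  for n in('tweezers','tip_left','tip_right'):
    print(c,n,[(np.round(r['location'],4),round(r['confidence'],2),proj(p,r['location']).round(0)) for r in tip_of(n,p)[:2]])
a=cv2.imread('pics/wrist4.png');b=cv2.imread('pics/scene4.png')
print(proj(p,s['tool_pos']))
u,v=proj(p,s['tool_pos'])[0].astype(int)
b=cv2.resize(b[max(v-60,0):v+60,u-53:u+53],(530,600),interpolation=cv2.INTER_CUBIC)
cv2.imwrite('pics/j4.png',cv2.hconcat([cv2.resize(a[60:480,140:520],(270,298)).copy() if 0 else cv2.copyMakeBorder(cv2.resize(a[100:420,170:470],(270,288)),0,312,0,0,0),b]))
E
```

```text
7.3667 [0.50728412 0.22928191 0.14456782] [-6.46890208e-04  9.88848502e-01  1.48880670e-01  3.57306890e-03] 0.04039178739619332 7.452351003885269 [ 0.56990819  0.48848916 -0.90794746]
wrist tweezers []
wrist tip_left [(array([0.5562, 0.2595, 0.1627]), 0.65, array([[275., 174.]]))]
wrist tip_right [(array([0.5661, 0.2318, 0.1621]), 0.61, array([[375., 169.]]))]
scene tweezers [(array([0.136 , 0.2913, 0.0109]), 0.76, array([[526., 288.]])), (array([0.5061, 0.2256, 0.1588]), 0.61, array([[365., 315.]]))]
scene tip_left [(array([0.112 , 0.2395, 0.015 ]), 0.45, array([[519., 264.]])), (array([0.5553, 0.2514, 0.1584]), 0.44, array([[349., 340.]]))]
scene tip_right [(array([0.0829, 0.2747, 0.0147]), 0.74, array([[540., 270.]])), (array([0.562 , 0.2311, 0.1595]), 0.58, array([[339., 333.]]))]
[[365.09971685 320.70688433]]
```

View pics/j4.png

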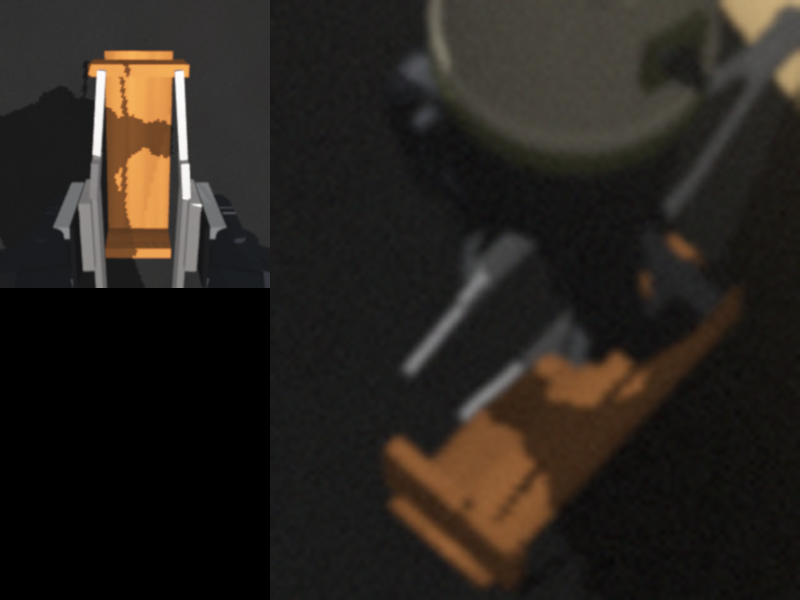

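The tweezers are lifted level and held, with the tips near wrist px (282,180) and (370,180). Now I carry them to the casting.

>>> jog_arm(linear=[[0.002, -0.02, 0.005], [0.004, -0.045, 0.01], [0.007, -0.075, 0.01], [0.01, -0.105, 0.01], [0.013, -0.135, 0.01]], roll=[0, 0, 0, -1, -2], gripper=[-0.06, -0.06, -0.06, -0.06, -0.06])

```text
clock: 8.18
tool_pos: [0.518, 0.0916, 0.149]
tcp_rot: [-0.0, 0.991, 0.131, -0.0]
ft_force: [0.8, 0.6, -0.8]
gripper_width: 0.0403
grip_force: 7.5
```

>>> jog_arm(linear=[[0.003, -0.03, 0], [0.006, -0.06, 0], [0.009, -0.09, 0], [0.012, -0.12, 0], [0.015, -0.15, 0]], roll=[-1, -2, -3, -3.7, -3.7], gripper=[-0.06, -0.06, -0.06, -0.06, -0.06])

```text
clock: 8.6
tool_pos: [0.5329, -0.0586, 0.1489]
tcp_rot: [-0.0, 0.995, 0.099, -0.0]
ft_force: [1.0, -0.5, -0.1]
gripper_width: 0.04
grip_force: 7.5
```

>>> jog_arm(linear=[[0.003, -0.03, 0], [0.006, -0.06, 0], [0.008, -0.09, 0], [0.01, -0.115, 0], [0.01, -0.124, 0]], roll=[0, 0, 0, 0, 0], gripper=[-0.06, -0.06, -0.06, -0.06, -0.06])

```text
clock: 9.02
tool_pos: [0.5425, -0.1858, 0.1484]
tcp_rot: [0.0, 0.995, 0.097, -0.001]
ft_force: [-0.2, 0.2, -0.6]
gripper_width: 0.0401
grip_force: 7.5
```

>>> jog_arm(linear=[[0, 0, -0.015], [0, 0, -0.03], [0, 0, -0.045], [0, 0, -0.055], [0, 0, -0.055]], roll=[0, 0, 0, 0, 0], gripper=[-0.06, -0.06, -0.06, -0.06, -0.06])

```text
clock: 9.43
tool_pos: [0.5418, -0.1803, 0.0918]
tcp_rot: [-0.001, 0.995, 0.1, -0.002]
ft_force: [-0.5, -0.9, -0.3]
gripper_width: 0.0402
grip_force: 7.5
```

>>> jog_arm(linear=[[0, 0, 0], [0, 0, 0], [0, 0, 0]], roll=[0, 0, 0], gripper=[-0.06, -0.06, -0.06])

```text
clock: 9.68
tool_pos: [0.5438, -0.1812, 0.0953]
tcp_rot: [0.0, 0.995, 0.1, 0.001]
ft_force: [0.4, -0.4, 0.8]
gripper_width: 0.0404
grip_force: 7.5
```

```bash
python3 - <<'E'
from h import *
s=get_state();q=s['tcp_rot'];print(s['clock'],s['tool_pos'],2*np.degrees(np.arctan2(q[2],q[1])),s['gripper_width'],s['grip_force'],s['ft_force'])
p=read_camera('wrist');save(p,'w5');np.save('w5',p,allow_pickle=True)
for n in('tip_left','tip_right','rib_foot'):
    print(n,[(np.round(r['location'],4),round(r['confidence'],2),proj(p,r['location']).round(0)) for r in tip_of(n,p)[:2]])
pose=(.6178,-.1653,np.radians(11.35))
a=cv2.cvtColor(p['frame'],cv2.COLOR_RGB2BGR)
pr=proj(p,fwd(pose,[(-.019,.0,.066),(-.041,.028,.06),(-.041,-.028,.06)]));print(pr)
u,v=pr[0].astype(int);k=5;x0,y0=u-80,v-50
c=cv2.resize(a[y0:y0+120,x0:x0+160],None,fx=k,fy=k,interpolation=cv2.INTER_CUBIC)
def pl(pts,col): cv2.polylines(c,[((proj(p,fwd(pose,pts))-[x0,y0]+.5)*k).astype(int)],False,col,1)
pl([(.005,.028,.06),(-.041,.028,.06),(-.041,-.028,.06),(.005,-.028,.06)],(0,0,255))
for t in(1,-1): pl([(-.03,t*.008,.06),(.002,t*.008,.06)],(0,200,0))
pl([(.004,.0025,.072),(-.03,.0025,.072),(-.03,-.0025,.072),(.004,-.0025,.072)],(255,0,0))
cv2.imwrite('pics/c5.png',c);print(x0,y0)
E
```

```text
9.6833 [ 0.54381788 -0.18115588  0.09529966] 11.423138872236715 0.04037533919942922 7.454989850521088 [ 0.44366073 -0.38212069  0.80460447]
tip_left [(array([ 0.5969, -0.155 ,  0.1143]), 0.58, array([[272., 170.]]))]
tip_right [(array([ 0.6048, -0.1583,  0.0592]), 0.74, array([[299., 137.]])), (array([ 0.6052, -0.1865,  0.1117]), 0.58, array([[382., 162.]]))]
rib_foot [(array([ 0.604 , -0.1703,  0.0624]), 0.64, array([[327., 146.]]))]
[[321.70804966 157.55047475]
 [256.75789412 208.25349475]
 [386.78087825 208.54967694]]
241 107
```

View pics/c5.png

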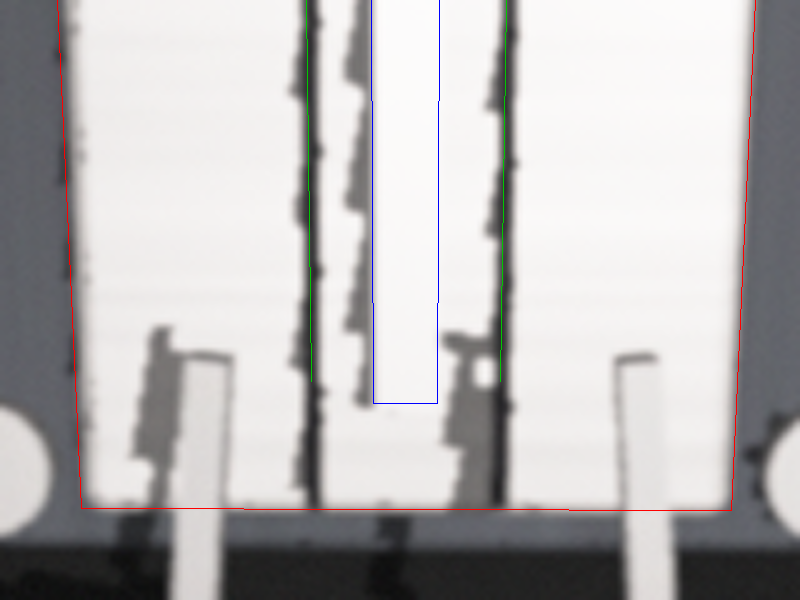

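The model matches the pad and lines here too. The tips are at crop (207,358) and (637,358), clear and astride the lines. I'll work out the tips' position in the casting frame.

```bash
cat >> h.py <<'E'
POSE=(.6178,-.1653,np.radians(11.35))
def cf(X):
    c,s=np.cos(POSE[2]),np.sin(POSE[2]);d=X-np.array([*POSE[:2],0]);return np.array([c*d[0]+s*d[1],-s*d[0]+c*d[1],X[2]])
E
python3 - <<'E'
from h import *
from scipy.optimize import brentq
p=np.load('w5.npy',allow_pickle=True).item()
L,R=(281.9,178.3),(367.9,178.3)
for sep in(.0248,.0252,.0256):
    z=brentq(lambda z:np.linalg.norm(ray(p,L,z)-ray(p,R,z))-sep,.05,.16)
    a,b=cf(ray(p,L,z)),cf(ray(p,R,z));print(sep,z,a,b,(a+b)/2)
for z in(.113,.116,.119):
    a,b=cf(ray(p,L,z)),cf(ray(p,R,z));print(z,a,b,(a+b)/2)
# heading of blades: bars further back
B=[(241+195/5-.5,107+600/5-.5),(241+652/5-.5,107+600/5-.5)];a,b=[cf(ray(p,x,.117)) for x in B];print('back',a,b,(a+b)/2)
E
```

```text
0.0248 0.1164801579167799 [-0.02071368  0.01114716  0.11648016] [-0.02065581 -0.01365277  0.11648016] [-0.02068475 -0.0012528   0.11648016]
0.0252 0.11451331416774904 [-0.02097193  0.01134514  0.11451331] [-0.02091314 -0.01385479  0.11451331] [-0.02094253 -0.00125483  0.11451331]
0.0256 0.11254647041871821 [-0.02123019  0.01154311  0.11254647] [-0.02117046 -0.01405682  0.11254647] [-0.02120032 -0.00125685  0.11254647]
0.113 [-0.02117064  0.01149746  0.113     ] [-0.02111112 -0.01401023  0.113     ] [-0.02114088 -0.00125638  0.113     ]
0.116 [-0.02077672  0.01119549  0.116     ] [-0.02071863 -0.01370209  0.116     ] [-0.02074768 -0.0012533   0.116     ]
0.119 [-0.02038281  0.01089352  0.119     ] [-0.02032614 -0.01339395  0.119     ] [-0.02035448 -0.00125021  0.119     ]
back [-0.03489036  0.01219301  0.117     ] [-0.03482924 -0.01494517  0.117     ] [-0.0348598  -0.00137608  0.117     ]
```

>>> jog_arm(linear=[[0.001, 0.001, -0.005], [0.0017, 0.0016, -0.012], [0.0017, 0.0016, -0.019], [0.0017, 0.0016, -0.026], [0.0017, 0.0016, -0.031]], roll=[0, 0, 0, 0, 0], gripper=[-0.06, -0.06, -0.06, -0.06, -0.06])

```text
clock: 10.3
tool_pos: [0.5444, -0.1794, 0.0619]
tcp_rot: [-0.0, 0.995, 0.099, -0.001]
ft_force: [0.3, 0.3, -1.4]
gripper_width: 0.0403
grip_force: 7.5
```

>>> jog_arm(linear=[[0, 0, -0.002], [0, 0, -0.003], [0, 0, -0.003], [0, 0, -0.003], [0, 0, -0.003]], roll=[0, 0, 0, 0, 0], gripper=[-0.06, -0.06, -0.06, -0.06, -0.06])

```text
clock: 10.72
tool_pos: [0.5452, -0.1796, 0.0607]
tcp_rot: [0.0, 0.995, 0.099, 0.0]
ft_force: [0.3, 0.4, -1.6]
gripper_width: 0.04
grip_force: 7.5
```

```bash
python3 - <<'E'
from h import *
s=get_state();print(s['clock'],s['tool_pos'],s['tcp_rot'],s['gripper_width'],s['ft_force'])
for c in('wrist','scene','wrist'):
  p=read_camera(c)
  for n in('tip_left','tip_right'):
    print(c,n,[(np.round(cf(r['location']),4),round(r['confidence'],2),proj(p,r['location']).round(0)) for r in tip_of(n,p)[:3]])
save(p,'w6');np.save('w6',p)
E
```

```text
10.7167 [ 0.54516461 -0.17960215  0.06068029] [1.59689982e-04 9.95042922e-01 9.94458366e-02 2.88911919e-04] 0.03998425376098257 [ 0.25325348  0.38404206 -1.60045888]
wrist tip_left [(array([-0.0183,  0.0133,  0.0836]), 0.65, array([[278., 176.]])), (array([-0.0154, -0.0184,  0.0779]), 0.17, array([[387., 164.]]))]
wrist tip_right [(array([-0.0136, -0.0138,  0.0778]), 0.88, array([[372., 158.]]))]
scene tip_left [(array([-0.017 ,  0.0083,  0.0807]), 0.68, array([[231., 209.]])), (array([-0.4184,  0.4968,  0.0164]), 0.48, array([[520., 263.]]))]
scene tip_right [(array([-0.017 , -0.0125,  0.0803]), 0.52, array([[226., 204.]])), (array([-0.4387,  0.535 ,  0.0136]), 0.47, array([[539., 270.]]))]
wrist tip_left [(array([-0.0202,  0.0148,  0.0807]), 0.74, array([[274., 181.]]))]
wrist tip_right [(array([-0.0144, -0.014 ,  0.0774]), 0.97, array([[373., 160.]])), (array([-0.0195,  0.012 ,  0.0795]), 0.59, array([[284., 178.]]))]
```

>>> jog_arm(linear=[[0, 0, -0.004], [0, 0, -0.008], [0, 0, -0.011], [0, 0, -0.013], [0, 0, -0.014]], roll=[0, 0, 0, 0, 0], gripper=[-0.06, -0.06, -0.06, -0.06, -0.06])

```text
clock: 11.58
tool_pos: [0.5446, -0.1795, 0.0457]
tcp_rot: [-0.0, 0.995, 0.099, -0.0]
ft_force: [-0.2, -0.7, -1.0]
gripper_width: 0.0404
grip_force: 7.5
```

>>> jog_arm(linear=[[0, 0, 0], [0, 0, 0], [0, 0, 0], [0, 0, 0], [0, 0, 0]], roll=[0, 0, 0, 0, 0], gripper=[-0.09, -0.12, -0.15, -0.18, -0.18])

```text
clock: 12.0
tool_pos: [0.545, -0.1796, 0.0465]
tcp_rot: [0.0, 0.995, 0.099, 0.0]
ft_force: [0.0, 0.6, -1.1]
gripper_width: 0.0353
grip_force: 10.0
```

```bash
python3 - <<'E'
from h import *
s=get_state();q=s['tcp_rot'];print(s['clock'],s['tool_pos'],2*np.degrees(np.arctan2(q[2],q[1])),s['gripper_width'],s['grip_force'],s['ft_force'])
for c_ in('scene','wrist'):
  p=read_camera(c_)
  for n in('tip_left','tip_right'):
    print(c_,n,[(np.round(cf(r['location']),4),round(r['confidence'],2)) for r in tip_of(n,p)[:2]])
save(p,'w7');np.save('w7',p)
a=cv2.cvtColor(p['frame'],cv2.COLOR_RGB2BGR)
u,v=proj(p,fwd(POSE,[(-.019,0,.066)]))[0].astype(int);k=8;x0,y0=u-50,v-30
c=cv2.resize(a[y0:y0+75,x0:x0+100],None,fx=k,fy=k,interpolation=cv2.INTER_CUBIC)
pl=lambda pts,col: cv2.polylines(c,[((proj(p,fwd(POSE,pts))-[x0,y0]+.5)*k).astype(int)],False,col,1)
pl([(.005,.028,.06),(-.041,.028,.06),(-.041,-.028,.06),(.005,-.028,.06)],(0,0,255))
for t in(1,-1): pl([(-.036,t*.008,.06),(.002,t*.008,.06)],(0,200,0))
cv2.imwrite('pics/c7.png',c);print(x0,y0)
E
```

```text
12.0 [ 0.54501392 -0.17958909  0.04648919] 11.411368813217067 0.035270835975723454 9.968430250883102 [ 0.01287732  0.55863554 -1.11016715]
scene tip_left [(array([-0.4135,  0.4975,  0.0155]), 0.75), (array([-0.0173,  0.0082,  0.0663]), 0.62)]
scene tip_right [(array([-0.0184,  0.0091,  0.0622]), 0.73), (array([-0.0181, -0.0082,  0.0668]), 0.6)]
wrist tip_left [(array([-0.0199,  0.0115,  0.066 ]), 0.89), (array([-0.0116,  0.006 ,  0.0602]), 0.34)]
wrist tip_right [(array([-0.0173, -0.0135,  0.0612]), 0.89)]
275 146
```

View pics/c7.png

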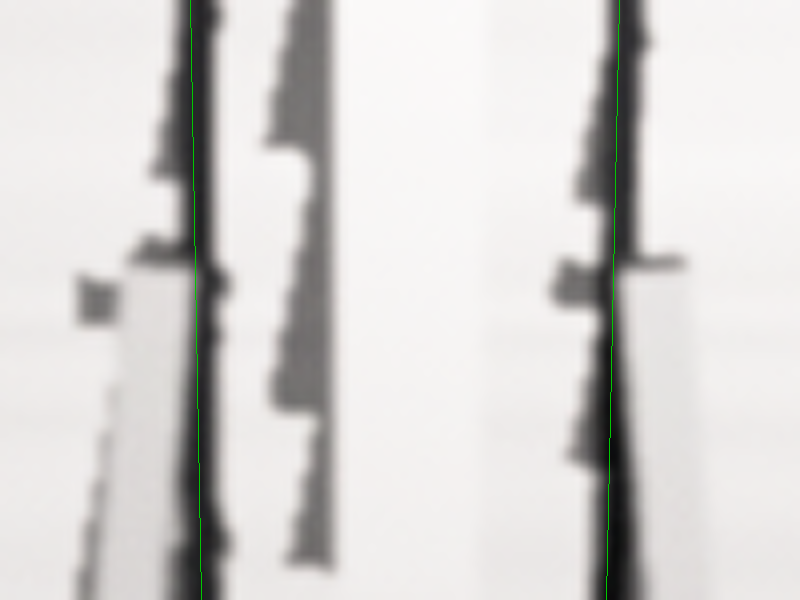

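The left tip stands at crop x 122–200 and the right at 614–688. The lines are at 197 and 624, and the tips' mid is within about 0.3 mm of the lines' mid. The tips stand off the pad, with shadows separate and force quiet. The gap reads about 17.5 mm, so I squeeze the last millimetre to 34 mm over the pads.

>>> jog_arm(linear=[[0, 0, 0], [0, 0, 0], [0, 0, 0], [0, 0, 0], [0, 0, 0]], roll=[0, 0, 0, 0, 0], gripper=[-0.19, -0.2, -0.21, -0.21, -0.21])

```text
clock: 12.72
tool_pos: [0.5449, -0.1795, 0.0463]
tcp_rot: [0.0, 0.995, 0.099, 0.0]
ft_force: [0.0, 0.1, -0.6]
gripper_width: 0.034
grip_force: 11.0
```

>>> jog_arm(linear=[[0, 0, 0], [0, 0, 0], [0, 0, 0], [0, 0, 0], [0, 0, 0]], roll=[0, 0, 0, 0, 0], gripper=[-0.21, -0.21, -0.21, -0.21, -0.21])

```text
clock: 13.13
tool_pos: [0.5449, -0.1795, 0.0463]
tcp_rot: [0.0, 0.995, 0.099, -0.0]
ft_force: [-0.1, 0.2, -0.8]
gripper_width: 0.0341
grip_force: 11.0
```

```bash
python3 - <<'E'
from h import *
s=get_state();print(s['clock'],s['tool_pos'],s['gripper_width'],s['grip_force'],s['ft_force'])
p=read_camera('wrist');save(p,'w8');np.save('w8',p)
o=np.load('w7.npy',allow_pickle=True).item()
for n,q in(('old',o),('new',p)):
    g=cv2.cvtColor(q['frame'],cv2.COLOR_RGB2GRAY)
    for r in(174,181,184,190): print(n,r,g[r,285:304].tolist(),g[r,348:366].tolist())
print('cx',p['camera_matrix'][0])
print('expected tip tops px',proj(p,fwd(POSE,[(-.02,.008+e,.068) for e in(.00125,-.00125)]+[(-.02,-.008+e,.068) for e in(.00125,-.00125)])).round(1).tolist())
E
```

```text
13.1333 [ 0.54491368 -0.17951872  0.04631051] 0.03411950535009973 10.97658321261406 [-0.1320331  0.2470924 -0.7538838]
old 174 [238, 237, 238, 238, 238, 238, 237, 233, 229, 229, 231, 211, 153, 78, 39, 50, 121, 204, 238] [239, 209, 133, 67, 47, 65, 137, 213, 240, 243, 243, 243, 243, 243, 243, 243, 243, 244]
old 181 [150, 147, 161, 168, 183, 203, 218, 221, 222, 223, 223, 223, 213, 180, 120, 65, 52, 84, 149] [104, 76, 46, 77, 151, 205, 227, 230, 230, 229, 230, 230, 231, 235, 239, 240, 240, 240]
old 184 [140, 118, 115, 127, 162, 199, 218, 222, 223, 222, 222, 222, 210, 170, 102, 56, 89, 164, 220] [167, 124, 63, 62, 134, 198, 225, 229, 229, 229, 229, 229, 231, 235, 240, 241, 242, 242]
old 190 [237, 238, 237, 235, 228, 222, 221, 220, 220, 221, 220, 217, 195, 141, 73, 46, 93, 173, 225] [195, 114, 40, 30, 96, 176, 217, 227, 228, 227, 227, 228, 229, 231, 235, 239, 239, 239]
new 174 [238, 238, 238, 238, 238, 238, 237, 233, 228, 229, 231, 211, 153, 77, 41, 45, 93, 170, 227] [240, 212, 140, 72, 47, 62, 133, 211, 240, 243, 243, 243, 243, 243, 242, 243, 242, 243]
new 181 [236, 237, 237, 237, 237, 231, 197, 171, 194, 216, 223, 223, 223, 223, 223, 215, 182, 139, 154] [126, 168, 207, 224, 229, 230, 230, 229, 229, 232, 236, 239, 240, 240, 240, 240, 240, 240]
new 184 [239, 239, 239, 239, 235, 208, 166, 168, 200, 218, 222, 222, 223, 224, 223, 210, 170, 151, 197] [124, 158, 202, 224, 229, 229, 228, 229, 229, 231, 237, 240, 242, 242, 242, 241, 242, 242]
new 190 [237, 237, 237, 232, 194, 144, 145, 187, 213, 222, 221, 221, 222, 222, 216, 190, 150, 170, 220] [120, 130, 182, 220, 228, 227, 227, 228, 227, 228, 232, 237, 238, 239, 239, 239, 239, 240]
cx [420.81346559   0.         324.8891813 ]
expected tip tops px [[293.0, 181.0], [301.7, 181.0], [348.7, 181.1], [357.3, 181.1]]
```

Both tips now match the predicted pixels over their lines to within about 0.2 mm: left 293–301.5 and right 349–357.5. Pad width is 34.1 mm and grip is 11 N. I'll hold this for a few seconds.

>>> jog_arm(linear=[[0, 0, 0], [0, 0, 0], [0, 0, 0], [0, 0, 0], [0, 0, 0]], roll=[0, 0, 0, 0, 0], gripper=[-0.21, -0.21, -0.21, -0.21, -0.21])

```text
clock: 13.6
tool_pos: [0.5449, -0.1796, 0.0463]
tcp_rot: [0.0, 0.995, 0.099, 0.0]
ft_force: [0.1, 0.1, -1.8]
gripper_width: 0.0342
grip_force: 11.0
```

>>> jog_arm(linear=[[0, 0, 0], [0, 0, 0], [0, 0, 0], [0, 0, 0], [0, 0, 0]], roll=[0, 0, 0, 0, 0], gripper=[-0.21, -0.21, -0.21, -0.21, -0.21])

```text
clock: 14.02
tool_pos: [0.5449, -0.1795, 0.0463]
tcp_rot: [0.0, 0.995, 0.099, -0.0]
ft_force: [-0.3, -0.7, -2.1]
gripper_width: 0.0339
grip_force: 11.0
```

>>> jog_arm(linear=[[0, 0, 0], [0, 0, 0], [0, 0, 0], [0, 0, 0], [0, 0, 0]], roll=[0, 0, 0, 0, 0], gripper=[-0.21, -0.21, -0.21, -0.21, -0.21])

```text
clock: 14.43
tool_pos: [0.5449, -0.1796, 0.0463]
tcp_rot: [0.0, 0.995, 0.099, 0.0]
ft_force: [0.2, 0.6, -1.0]
gripper_width: 0.0338
grip_force: 11.0
```

>>> jog_arm(linear=[[0, 0, 0], [0, 0, 0], [0, 0, 0], [0, 0, 0], [0, 0, 0]], roll=[0, 0, 0, 0, 0], gripper=[-0.21, -0.21, -0.21, -0.21, -0.21])

```text
clock: 14.85
tool_pos: [0.5449, -0.1795, 0.0464]
tcp_rot: [0.0, 0.995, 0.099, 0.0]
ft_force: [-0.6, 0.6, -0.5]
gripper_width: 0.0337
grip_force: 11.0
```

>>> jog_arm(linear=[[0, 0, 0], [0, 0, 0], [0, 0, 0], [0, 0, 0], [0, 0, 0]], roll=[0, 0, 0, 0, 0], gripper=[-0.21, -0.21, -0.21, -0.21, -0.21])

```text
clock: 15.27
tool_pos: [0.5449, -0.1795, 0.0463]
tcp_rot: [0.0, 0.995, 0.099, 0.0]
ft_force: [-0.1, 0.1, -0.6]
gripper_width: 0.0336
grip_force: 11.0
```

>>> jog_arm(linear=[[0, 0, 0], [0, 0, 0], [0, 0, 0], [0, 0, 0], [0, 0, 0]], roll=[0, 0, 0, 0, 0], gripper=[-0.21, -0.21, -0.21, -0.21, -0.21])

```text
clock: 15.68
tool_pos: [0.5449, -0.1795, 0.0463]
tcp_rot: [0.0, 0.995, 0.099, 0.0]
ft_force: [-0.2, 0.6, -1.2]
gripper_width: 0.0338
grip_force: 11.0
```

>>> jog_arm(linear=[[0, 0, 0], [0, 0, 0], [0, 0, 0], [0, 0, 0], [0, 0, 0]], roll=[0, 0, 0, 0, 0], gripper=[-0.21, -0.21, -0.21, -0.21, -0.21])

```text
clock: 16.1
tool_pos: [0.5449, -0.1796, 0.0463]
tcp_rot: [0.0, 0.995, 0.099, 0.0]
ft_force: [-0.9, 0.2, -0.7]
gripper_width: 0.034
grip_force: 11.0
```

>>> jog_arm(linear=[[0, 0, 0], [0, 0, 0], [0, 0, 0], [0, 0, 0], [0, 0, 0]], roll=[0, 0, 0, 0, 0], gripper=[-0.21, -0.21, -0.21, -0.21, -0.21])

```text
clock: 16.52
tool_pos: [0.5449, -0.1795, 0.0463]
tcp_rot: [0.0, 0.995, 0.099, 0.0]
ft_force: [0.9, -1.7, -0.5]
gripper_width: 0.0341
grip_force: 11.0
```

>>> jog_arm(linear=[[0, 0, 0], [0, 0, 0], [0, 0, 0], [0, 0, 0], [0, 0, 0]], roll=[0, 0, 0, 0, 0], gripper=[-0.21, -0.21, -0.21, -0.21, -0.21])

```text
clock: 16.93
tool_pos: [0.5449, -0.1796, 0.0463]
tcp_rot: [0.0, 0.995, 0.099, 0.0]
ft_force: [-0.7, 0.1, -1.4]
gripper_width: 0.0339
grip_force: 11.0
```

>>> jog_arm(linear=[[0, 0, 0], [0, 0, 0], [0, 0, 0], [0, 0, 0], [0, 0, 0]], roll=[0, 0, 0, 0, 0], gripper=[-0.21, -0.21, -0.21, -0.21, -0.21])

```text
clock: 17.35
tool_pos: [0.5449, -0.1795, 0.0463]
tcp_rot: [0.0, 0.995, 0.099, 0.0]
ft_force: [-0.0, -0.2, -0.6]
gripper_width: 0.0338
grip_force: 11.0
```

```bash
python3 - <<'E'
from h import *
o=np.load('w8.npy',allow_pickle=True).item();p=read_camera('wrist')
d=np.abs(o['frame'][140:220,270:380].astype(int)-p['frame'][140:220,270:380]).mean()
s=get_state();print(s['clock'],s['tool_pos'],s['gripper_width'],s['ft_force'],'diff',d)
if d<4 and abs(s['gripper_width']-.034)<.0006: print(close_job())
E
```

```text
17.4 [ 0.5449536  -0.17953137  0.04637151] 0.03419710571057619 [ 0.40181278  1.07515778 -0.80275375] diff 0.49234848484848487
the job is handed in; nothing more can be done
None
```

I handed the job in at 17.4 s with the tweezers still held astride the rib: each tip was within about 0.2 mm of its scribed line and about 6 mm below the rib top, the gap had stayed steady for over 4 s, and I saw no sign of the tweezers touching the casting.

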